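# Hold the cover over the materials box for screwing

## Task

Pick up the plywood cover by its bar handle, turn it the right way round and hold it level about a centimetre above the open wooden box, not touching it, with its three screw holes exactly over the three brass inserts so that a colleague can drop the screws in. Finish while still holding it there: do not put it down or let go. Do not shift the box, and leave the jar, the mug and the tin where they are.

Things in the scene. Friction and masses are not known exactly. Their poses are not given: they have to be found in the camera images.
- handle (a point): centre of the cover's wooden bar handle, half-way up the bar; axes as for cover. The bar is 90 mm long (x), 14 mm wide (y), 16 mm high; its centre lies 36 mm above the cover's underside. It stands on two 10 mm steel posts at x = +-36 mm, with 23 mm of free height between plate and bar
- cover: loose plywood cover, plate 150 x 110 x 5 mm with a bar handle on top, about 0.2 kg; origin at the centre of the plate's underside; x runs along the length towards the single-hole end, y to the left of that, z up. It starts flat on the table, handle up, turned up to 125 degrees either way
- box: open-topped dark wooden materials box, 150 x 110 x 70 mm high, loose, about 1.4 kg; origin at the centre of its underside; x along its length towards the end that has a single threaded insert, z up. Its top edge and the three insert tops lie 70 mm above the table
- hole_a (a point): 12 mm screw hole through the cover at the single-hole end, on the centre line (x 56, y 0 mm in the cover's frame); the point is the hole's centre at the underside of the plate; belongs over insert_a
- hole_b (a point): 12 mm screw hole through the cover at the two-hole end, left (x -56, y 36 mm in the cover's frame); the point is the hole's centre at the underside of the plate; belongs over insert_b
- hole_c (a point): 12 mm screw hole through the cover at the two-hole end, right (x -56, y -36 mm in the cover's frame); the point is the hole's centre at the underside of the plate; belongs over insert_c
- insert_a (a point): brass threaded insert, 13 mm across with a 5 mm bore, on top of a wooden post in the box at the single-insert end, on the centre line (x 56, y 0 mm in the box's frame); the point is its centre at the top, 70 mm above the box's underside
- insert_b (a point): brass threaded insert, 13 mm across with a 5 mm bore, on top of a wooden post in the box at the two-insert end, left (x -56, y 36 mm in the box's frame); the point is its centre at the top, 70 mm above the box's underside
- insert_c (a point): brass threaded insert, 13 mm across with a 5 mm bore, on top of a wooden post in the box at the two-insert end, right (x -56, y -36 mm in the box's frame); the point is its centre at the top, 70 mm above the box's underside
- jar_mid (a point): centre of a closed glass jar, 72 mm across, 80 mm high; leave it alone
- mug_mid (a point): centre of a white mug, 80 mm across, 80 mm high, with a side handle; leave it alone
- tin_mid (a point): centre of a flat round steel tin, 60 mm across, 30 mm high; leave it alone
Things that resemble listed ones, but are neither listed nor needed, are in the scene too. Several things have the shape of the cover; the one meant has the colours described above.

How it is judged (in metres and radians):
On the way:
1. the cover is lifted clear of the table in the gripper (height (world z) of handle above 0.09 m and contact force between the fingers and cover above 0.5 N), for 0.2 s.
At the end, for the whole second after the job is handed in: The gripper still holds the cover, at rest, not touching the box; each of its three holes is within 4 mm (sideways) of its own insert, and the underside at each hole is 4 to 20 mm above the insert (horizontal distance between hole_a and insert_a below 0.004 m and z of hole_a in the frame of insert_a between 0.004 and 0.02 m and horizontal distance between hole_b and insert_b below 0.004 m and z of hole_b in the frame of insert_b between 0.004 and 0.02 m and horizontal distance between hole_c and insert_c below 0.004 m and z of hole_c in the frame of insert_c between 0.004 and 0.02 m and contact force between the fingers and cover above 0.5 N and contact force between cover and box below 0.05 N and linear speed of cover below 0.02 m/s); the arm keeps its last pose, push and grip.
It fails at once if the box is pushed more than 20 mm (distance of insert_a from where it was at the start of the episode above 0.02 m).
It fails at once if the jar is moved more than 25 mm (distance of jar_mid from where it was at the start of the episode above 0.025 m).
It fails at once if the mug is moved more than 25 mm (distance of mug_mid from where it was at the start of the episode above 0.025 m).
It fails at once if the tin is moved more than 25 mm (distance of tin_mid from where it was at the start of the episode above 0.025 m).
It also fails if it takes over 43 s, if anything falls off the work surface, if the arm or the gripper's body presses on something with over 40 N, if the wrist force passes 120 N, or if a joint passes its speed limit or range.

## Robot

A 7-joint arm with a two-finger parallel gripper is mounted at the origin on the work surface. World frame = base frame: x ahead of the robot, y to its left, z up, the work surface at z = 0. Lengths are in mm, angles in rad, forces in N, time in s.
With the tool pointing down it reaches from about 400 to 875 mm from the base axis. Payload 19.3 kg.
Tool frame: the origin (TCP) lies midway between the tips of the shut fingers; the grasp point (between the pads) lies pinch_z behind it (pinch_z is the distance from the TCP to the grasp point, in mm); z points along the fingers, y is the direction in which the jaws open and shut (so a half turn about z gives the same grasp; the last joint's range is limited). The gripper opens to 85 mm and grips with 20 to 120 N. Pads are 22 mm wide; open, the fingers measure 114 mm over their backs; the gripper's body (76 mm by 85 mm) begins 54 mm behind the grasp point. The pads swing forward as they close: fully open they stand 13 mm farther back than shut.
Start: joints at [1.068, 0.521, -0.036, 1.599, 0.021, 1.021, -0.113], TCP at [262.106, -567.376, 231.291] pointing down, gripper open.
Joint ranges: [-2.91, 2.91], [-0.3, 2.13], [-1.5, 1.42], [0.17, 2.43], [-1.26, 4.41], [0.16, 1.93], [-2.52, 2.52]. Speed limits (rad/s): [1.89, 1.89, 2.39, 2.39, 3.01, 3.01, 3.01].

## Interface

Orientations are given as a unit quaternion [w, x, y, z].
In Python, from cell import get_obs, read_camera, job_done, masks_of, tip_of, pinch_z gives the robot as it stands.
- The arm moves only by the tool apply_moves, never from a script. Its argument "commands" is text: rows parted by semicolons, each of 4 numbers parted by spaces: the shift along the tool's x, y, z in units of 1 m (1.0 is 1 m), then the turn about the tool's z in units of 90 degrees (1.0 is 90 degrees). In form: dx dy dz spin; .... A call has exactly 8 rows; each row is the pose to reach, as a shift and turn from the pose measured when the call began, along the tool's axes at that moment; what a row does not reach only later rows make up. A row lasts 1/8 s, in which the tool goes at most 62.5 mm and 10.7 degrees, less where a joint would pass 70% of its speed; a pose out of reach is approached as far as the arm can. A call with a number of a shift or a turn outside -1 to 1 is refused whole. A call with a gripper value outside its range is refused whole. "claw" is the opening, from 0 (shut) to 1 (fully open), set as the call begins (left out, the last holds). The fingers move at their own pace and stop on an object; "grip_force" is the grip in N (left out, the last holds). Time passes only in rows, so rows that repeat a pose let the fingers close, or fill a call up. It gives the time, the measured TCP pose, the force and the opening at its end, in the units of the state.
- get_obs(): the state, without advancing time (a new reading comes with each control period).
- read_camera(name): name is "scene" or "side" or "wrist"; returns a dict with "image" (480x640x3 uint8, red, green, blue), "depth" (480x640 float32, mm along the optical axis (not along the pixel's ray), 0 where there is no reading), "K" (3x3 intrinsics, pixels), "xyz" and "attitude" of the camera in the world. Camera axes: x right, y down, z forward; pixel columns grow to the right and rows downward; lengths in mm; the calibration is good to about 2 mm. A picture is of the moment at which its call begins.
- job_done(): hands the job in, once; it reports no verdict.
Trained networks look in a picture, given as the dict that the camera call returned (one of the last four; its "shot" number tells which), for a name from the list of things; names that differ only in an ending like _2 or _b are one class to them, and where a whole thing is asked for, a point or a joint stands for the part that bears it (a point fixed in the world has none). Each returns a list of dicts, best first, with "conf" (0 to 1); they miss things now and then, are a little off and sometimes report something else, mostly with a low value. They report only what shows in the picture. A call takes as long as a camera call. They do not tell look-alikes from the thing itself.
- masks_of(label, picture): "mask" (480x640 bool, what is visible of it) and "bbox" ([left, top, right, bottom] in pixels, round what is visible of it).
- tip_of(label, picture): "at" ([column, row] in pixels: a listed point, or the origin of a listed thing).
The state is a dict: "time": time; "joint_pos": joint angles; "joint_velocities": joint speeds; "joint_torque": joint torques, N m; "tool_pos": TCP position; "orientation": TCP orientation; "wrist_force": force on the tool from outside, world axes, zero at the start; "torque": the same for the moment, N m; "grip_width": finger opening in mm.
Only numpy, scipy, OpenCV 4.12 (cv2) and the standard library are available. Lean on these libraries where they do the work, as an engineer would, in place of code of your own. Each camera call takes 0.05 s, during which the arm holds its last target.

## Working session

There is one attempt and no reset: what is moved stays moved. The work goes in short steps, Python scripts to look and compute and a tool call to move; the robot and the scene stay as the last step left them, time stands still between calls to the robot, and variables do not carry over. Pictures are saved under pics/ and viewed, and the job is handed in when it is done.

Besides the shell and the picture viewer there is one more tool, called after ">>>" in YAML: its name, and indented under it one key for each argument. apply_moves: Moves the arm, as the interface text tells. Shifts and turns lie within -1 to 1; 1 stands for 1 m of shift or 90 degrees of turn. Its arguments: {"type":"object","properties":{"commands":{"type":"string"},"claw":{"type":"number"},"grip_force":{"type":"number"}},"required":["commands"]}

```bash
ls; mkdir -p pics
cat > h.py <<'E'
import numpy as np, cv2
from cell import *
from scipy.spatial.transform import Rotation as R
def rot(q): return R.from_quat([q[1],q[2],q[3],q[0]])
def save(p,n): cv2.imwrite('pics/'+n+'.png',p['image'][:,:,::-1])
def w(p,u,v,d): 
    K=p['K']; c=np.array([(u-K[0,2])/K[0,0]*d,(v-K[1,2])/K[1,1]*d,d])
    return rot(p['attitude']).apply(c)+np.array(p['xyz'])
def onz(p,u,v,z):
    a=np.array(p['xyz']); b=w(p,u,v,1.0); r=b-a
    return a+r*(z-a[2])/r[2]
def proj(p,P):
    c=rot(p['attitude']).inv().apply(np.array(P)-np.array(p['xyz'])); K=p['K']
    return [K[0,0]*c[0]/c[2]+K[0,2],K[1,1]*c[1]/c[2]+K[1,2]]
E
python3 - <<'E'
from h import *
print(get_obs(), pinch_z if not callable(pinch_z) else pinch_z())
for n in ['scene','side','wrist']:
    p=read_camera(n); save(p,n+'0'); print(n,p['xyz'],p['attitude'],p['K'].tolist() if hasattr(p['K'],'tolist') else p['K'])
    for l in ['cover','box','handle','hole_a','insert_a','jar_mid','mug_mid','tin_mid']:
        print(l,[(np.round(t['at']).tolist(),round(t['conf'],2)) for t in tip_of(l,p)])
E
```

```text
pics
{'time': 0.0, 'joint_pos': array([ 1.0678582 ,  0.52203443, -0.0363149 ,  1.59998332,  0.02118033,
        1.0210641 , -0.11279983]), 'joint_velocities': array([ 0.00046349, -0.00090293,  0.00118128, -0.00202555,  0.00051054,
       -0.00012114,  0.00107672]), 'joint_torque': array([-4.36147557e-04, -9.27111769e+01,  1.97946690e+00, -3.69927013e+01,
        1.77084259e-02,  8.13615101e-03, -8.25269376e-05]), 'tool_pos': array([ 261.93213893, -567.11500006,  230.72196944]), 'orientation': array([-5.31517103e-04,  9.76686611e-01,  2.14669417e-01, -1.50846263e-04]), 'wrist_force': array([ 0.34667554,  0.40584955, -0.5442288 ]), 'torque': array([ 0.02780178, -0.0025009 , -0.01933801]), 'grip_width': 85.50504706541858} 18.700000000000003
scene [1055.84222843 -890.9480704   774.68915027] [-0.45327259  0.84672685  0.24878776 -0.12530863] [[620.8805132497547, 0.0, 315.1035934216863], [0.0, 620.8805132497547, 231.8852176825576], [0.0, 0.0, 1.0]]
cover [([118.0, 292.0], 0.66)]
box [([348.0, 226.0], 0.92)]
handle [([252.0, 285.0], 0.85), ([116.0, 278.0], 0.75), ([275.0, 277.0], 0.45)]
hole
[... 754 characters left out ...]
[340.0, 195.0], 0.95), ([446.0, 202.0], 0.89), ([471.0, 194.0], 0.82), ([349.0, 230.0], 0.71), ([436.0, 174.0], 0.61), ([377.0, 220.0], 0.55), ([324.0, 322.0], 0.29)]
insert_a [([296.0, 290.0], 0.89), ([349.0, 315.0], 0.67), ([362.0, 285.0], 0.61)]
jar_mid [([218.0, 234.0], 0.61)]
mug_mid [([220.0, 186.0], 0.67)]
tin_mid [([196.0, 360.0], 0.72)]
wrist [ 325.83980645 -536.50645764  372.91994278] [ 0.12172506  0.8338976  -0.53286411 -0.0765091 ] [[384.68957747525997, 0.0, 321.727015239185], [0.0, 384.68957747525997, 246.61249245491734], [0.0, 0.0, 1.0]]
cover [([36.0, 109.0], 0.61)]
box []
handle [([8.0, 109.0], 0.75)]
hole_a [([99.0, 115.0], 0.57)]
insert_a []
jar_mid []
mug_mid []
tin_mid []
```

View pics/scene0.png

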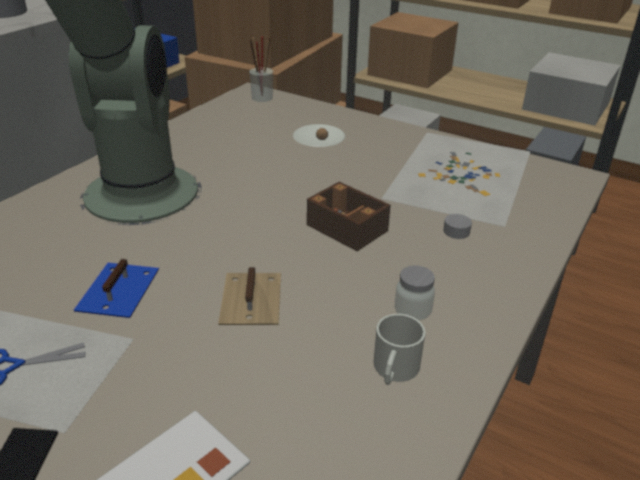

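View pics/side0.png

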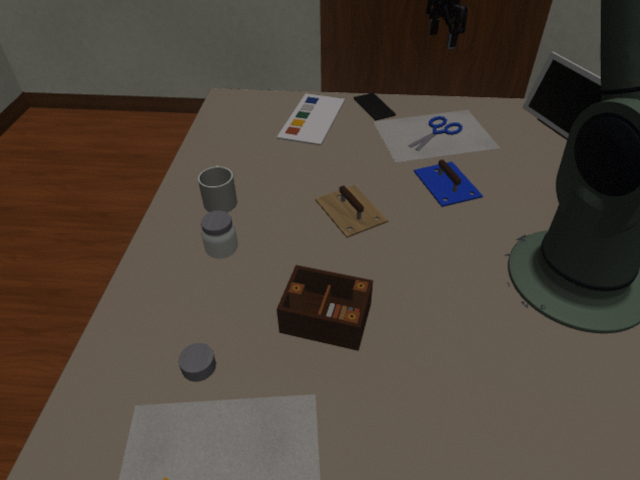

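View pics/wrist0.png

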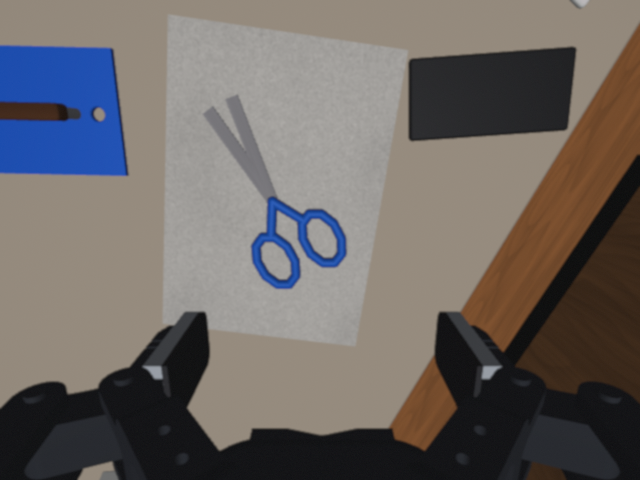

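The scene view has two cover-shaped things: a blue one at (118,292) and a plywood one at (252,297). The side view shows them at (448,183) and (350,210). The plywood one matches the description. The box is at (348,215) in the scene view. I'll take a close crop and do the geometry.

Run:
```python
from h import *
from scipy.optimize import least_squares
H=np.array([[56,0],[-56,36],[-56,-36]])
obs={}
ims=[]
for n in ['scene','side']:
    p=read_camera(n)
    for l,z in [('hole_a',5),('insert_a',70),('handle',36),('jar_mid',40),('mug_mid',40),('tin_mid',15)]:
        for t in tip_of(l,p):
            X=onz(p,*t['at'],z); print(n,l,np.round(t['at'],1),np.round(X[:2],1),round(t['conf'],2))
    b=(210,255,300,335) if n=='scene' else (300,170,400,250)
    ims.append(cv2.resize(p['image'][b[1]:b[3],b[0]:b[2],::-1],(400,320),interpolation=cv2.INTER_CUBIC))
    b=(290,165,410,255) if n=='scene' else (260,255,380,355)
    ims.append(cv2.resize(p['image'][b[1]:b[3],b[0]:b[2],::-1],(400,280),interpolation=cv2.INTER_CUBIC))
cv2.imwrite('pics/crop1.png',np.vstack([np.hstack([ims[0],ims[2]]),np.hstack([ims[1],ims[3]])]))
```

```text
scene hole_a [145.2 275.9] [ 252.7 -238.3] 0.83
scene hole_a [236.7 278.4] [ 410.2 -144.4] 0.77
scene hole_a [248.7 317. ] [ 500.  -222.6] 0.75
scene hole_a [104.8 307.7] [ 259.7 -349. ] 0.74
scene hole_a [274.3 279.6] [ 475.  -106.4] 0.66
scene hole_a [113.1 269.6] [ 183.8 -258.9] 0.57
scene hole_a [342.3 184.2] [393.8 301.6] 0.55
scene insert_a [364.9 210.4] [547.7 129.3] 0.64
scene insert_a [341.  185.8] [451.  192.8] 0.63
scene insert_a [317.7 197.8] [435.  117.8] 0.57
scene handle [252.3 283.7] [ 470.9 -171.1] 0.96
scene handle [114.5 273.5] [ 230.5 -291.5] 0.62
scene jar_mid [416.7 292.2] [744.5 -27.5] 0.71
scene mug_mid [398.7 346.3] [ 778.8 -174.2] 0.68
scene tin_mid [456.6 225. ] [709.6 268.3] 0.86
side hole_a [350.3 228.6] [ 464.6 -106.1] 0.97
side hole_a [377.9 220.3] [ 403.4 -138.8] 0.96
side hole_a [434.1 173.1] [ 263.3 -329. ] 0.86
side hole_a [445.5 201.4] [ 244.6 -218.3] 0.84
side hole_a [471.5 194.7] [ 180.3 -248.4] 0.82
side hole_a [335.9 198.4] [ 504.  -209.7] 0.69
side hole_a [360.4 285.9] [436.6  60.4] 0.27
side insert_a [297.6 289.2] [550.8 133.5] 0.84
side insert_a [361.5 284.9] [435.6 114. ] 0.84
side insert_a [350.  315.6] [453.2 185.4] 0.74
side handle [450.4 172.2] [ 231.1 -293. ] 0.92
side handle [349.7 197.8] [ 470.3 -176.5] 0.64
side jar_mid [216.9 233. ] [745.4 -32.6] 0.66
side jar_mid [349.8 316.4] [453.7 164.2] 0.57
side mug_mid [220.  187.1] [ 775.8 -188. ] 0.66
side tin_mid [196.5 361. ] [713.4 262.2] 0.59
```

View pics/crop1.png

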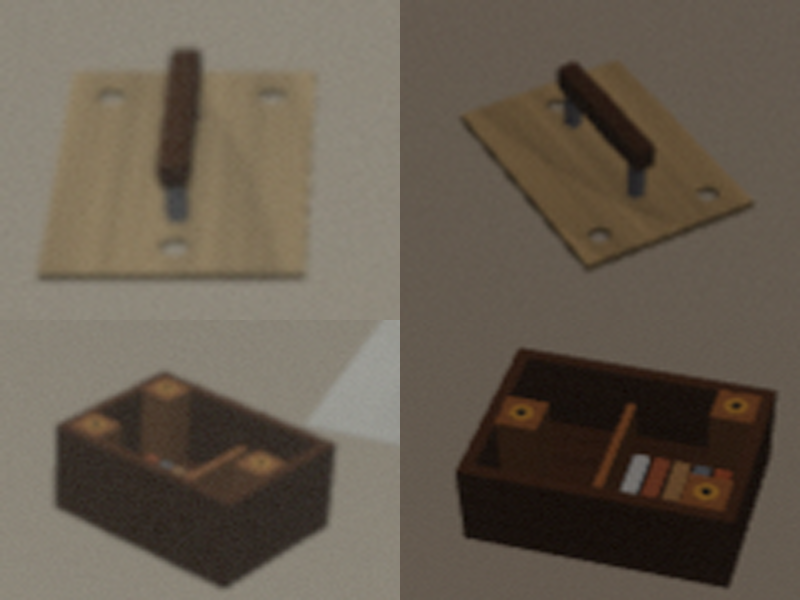

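The plywood plate is at scene (252,297), with a dark bar handle, one hole near the scene camera at (249,317) and two at (237,278) and (274,279). It's clearly the cover I want. The box's single insert is at side (297,289). Next I'll move above the cover.

```bash
cat >> h.py <<'E'
def yaw(): 
    x=rot(get_obs()['orientation']).apply([1,0,0]); return np.degrees(np.arctan2(x[1],x[0]))
def go(P,yw=None):
    o=get_obs(); r=rot(o['orientation']); d=r.inv().apply(np.array(P)-o['tool_pos'])/1000
    y=yaw(); s=0 if yw is None else -((yw-y+180)%360-180)/90
    print('tcp',np.round(o['tool_pos'],1),'yaw',round(y,2),'z',np.round(r.apply([0,0,1]),4),'t',round(o['time'],2),'-> d',np.round(d,4),'spin',round(s,4),'rows>=',np.linalg.norm(d)/.0625,abs(s)*90/10.7)
def wristray():
    p=read_camera('wrist'); print('cam axis',np.round(rot(p['attitude']).apply([0,0,1]),3)); return p
E
python3 - <<'E'
from h import *
wristray(); go([470,-172,200],125)
print(get_obs()['joint_pos'])
E
```

```text
cam axis [-0.257 -0.121 -0.959]
tcp [ 262.1 -567.4  231.3] yaw 24.79 z [-0.  0. -1.] t 2.1 -> d [ 0.3546 -0.2717  0.0313] spin -1.1134 rows>= 7.164943616100284 9.364996050321254
[ 1.06781696  0.52138254 -0.03628193  1.59950603  0.02119562  1.02111335
 -0.1127722 ]
```

>>> apply_moves:
  commands: "0.03 -0.02 0.003 -0.1;0.08 -0.06 0.008 -0.21;0.13 -0.1 0.012 -0.33;0.18 -0.14 0.016 -0.45;0.23 -0.18 0.02 -0.56;0.28 -0.22 0.024 -0.68;0.32 -0.25 0.028 -0.79;0.355 -0.272 0.031 -0.9"
  claw: 1

```text
time: 3.1
tool_pos: [471.3, -169.2, 200.5]
orientation: [0.0, 0.6, 0.8, 0.0]
wrist_force: [0.1, -0.8, -0.6]
grip_width: 85.5
```

Run:
```python
from h import *
go([470,-172,200],125)
print(get_obs()['joint_pos'])
```

```text
tcp [ 471.3 -169.2  200.5] yaw 106.22 z [ 6.e-04  0.e+00 -1.e+00] t 3.1 -> d [-0.0024 -0.002   0.0005] spin -0.2087 rows>= 0.05021650613221214 1.755191973140154
[ 0.60434187  0.39816612 -0.48513506  1.93654294  0.2402009   0.86261472
  0.27723301]
```

>>> apply_moves:
  commands: "-0.001 -0.001 0 -0.08;-0.002 -0.002 0 -0.15;-0.002 -0.002 0 -0.21;-0.002 -0.002 0 -0.21;-0.002 -0.002 0 -0.21;-0.002 -0.002 0 -0.21;-0.002 -0.002 0 -0.21;-0.002 -0.002 0 -0.21"

```text
time: 4.1
tool_pos: [469.9, -171.6, 200.5]
orientation: [0.0, 0.461, 0.887, 0.0]
wrist_force: [-0.1, 0.7, 0.3]
grip_width: 85.8
```

Run:
```python
from h import *
p=read_camera('wrist'); save(p,'w1')
for l,z in [('hole_a',5),('handle',36)]:
    for t in tip_of(l,p):
        u,v=t['at']; X=onz(p,u,v,z); print(l,np.round(t['at'],1),np.round(X[:2],1),round(t['conf'],2))
go([470,-172,200],125)
```

```text
hole_a [319.5 274.5] [ 498.4 -217.8] 0.94
hole_a [365.2 156.2] [ 468.3 -107.1] 0.83
hole_a [ 24.3 239.4] [ 259.3 -344.6] 0.75
hole_a [281.2 154.1] [ 408.7 -146.9] 0.65
hole_a [ 66.4 118.6] [ 246.8 -225.8] 0.65
handle [316.3 224.9] [ 464.7 -174.2] 0.96
tcp [ 469.9 -171.6  200.5] yaw 125.12 z [ 6.e-04  0.e+00 -1.e+00] t 4.25 -> d [-0.0004 -0.0001  0.0005] spin 0.0013 rows>= 0.00976383024520181 0.010892858020341257
```

View pics/w1.png

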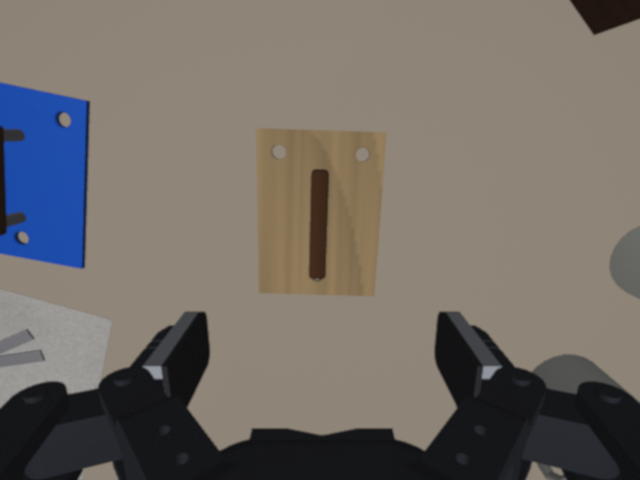

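Run:
```python
from h import *
p=read_camera('wrist'); im=p['image'].astype(int)
hsv=cv2.cvtColor(p['image'],cv2.COLOR_RGB2HSV)
sub=np.zeros((480,640),bool); sub[110:310,240:400]=1
m=((hsv[...,1]>85)&sub).astype(np.uint8)
bar=((im.sum(2)<170)&sub).astype(np.uint8)
for mm,z in [(m,5),(bar,44)]:
    cs,_=cv2.findContours(mm,cv2.RETR_EXTERNAL,cv2.CHAIN_APPROX_NONE)
    c=max(cs,key=cv2.contourArea)[:,0].astype(float)
    W=np.array([onz(p,u,v,z)[:2] for u,v in c]).astype(np.float32)
    print(z,cv2.minAreaRect(W), c.min(0),c.max(0))
```

```text
5 ((466.1277770996094, -173.42144775390625), (108.24644470214844, 147.9783935546875), 33.39951705932617) [257. 129.] [385. 294.]
44 ((465.5286560058594, -172.54872131347656), (12.408369064331055, 88.32695007324219), 33.37194061279297) [310. 170.] [327. 278.]
```

Run:
```python
from h import *
go([467,-173.3,17.5],123.4)
```

```text
tcp [ 469.9 -171.6  200.5] yaw 125.11 z [ 6.e-04  0.e+00 -1.e+00] t 4.3 -> d [ 0.0004 -0.0034  0.183 ] spin 0.0191 rows>= 2.9283190735490794 0.16024763849522716
```

>>> apply_moves:
  commands: "0 -0.003 0.03 0.019;0 -0.0034 0.06 0.019;0.0004 -0.0034 0.09 0.019;0.0004 -0.0034 0.12 0.019;0.0004 -0.0034 0.145 0.019;0.0004 -0.0034 0.165 0.019;0.0004 -0.0034 0.178 0.019;0.0004 -0.0034 0.183 0.019"
  claw: 1

```text
time: 5.3
tool_pos: [466.9, -173.2, 17.0]
orientation: [0.0, 0.474, 0.881, 0.0]
wrist_force: [-0.3, 0.0, 0.1]
grip_width: 85.7
```

Run:
```python
from h import *
p=read_camera('wrist'); save(p,'w2')
go([467,-173.3,17.5],123.4); print(get_obs()['wrist_force'])
```

```text
tcp [ 466.9 -173.2   16.9] yaw 123.41 z [ 2.e-04  2.e-04 -1.e+00] t 5.35 -> d [-0.0002  0.     -0.0006] spin 0.0001 rows>= 0.009296900216783094 0.0009315948075020962
[-0.44149935  0.24800368 -1.58797287]
```

View pics/w2.png

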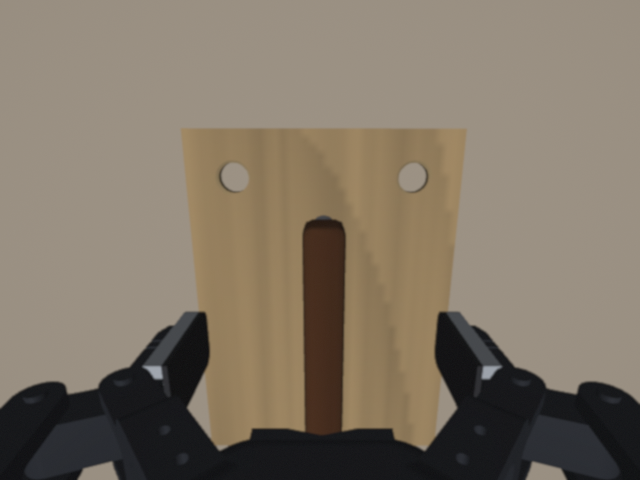

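The bar (columns 303–345) is centred between the fingers, and the two holes are level at (234,177) and (412,177). Now I'll close the gripper.

>>> apply_moves:
  commands: "0 0 0 0;0 0 0 0;0 0 0 0;0 0 0 0;0 0 0 0;0 0 0 0;0 0 0 0;0 0 0 0"
  claw: 0
  grip_force: 70

```text
time: 6.35
tool_pos: [467.0, -173.3, 17.3]
orientation: [0.0, 0.474, 0.881, 0.0]
wrist_force: [-1.4, 0.2, 8.8]
grip_width: 13.0
```

Run:
```python
from h import *
o=get_obs(); print(o['grip_width'],o['wrist_force'])
go([467,-173.3,150],123.4)
```

```text
12.99199749864681 [-1.35459438  0.21432879  8.83198455]
tcp [ 467.  -173.3   17.3] yaw 123.41 z [ 5.e-04 -1.e-04 -1.e+00] t 6.35 -> d [-1.000e-04  0.000e+00 -1.327e-01] spin 0.0001 rows>= 2.122839674430545 0.0005124682599148613
```

>>> apply_moves:
  commands: "0 0 -0.01 0;0 0 -0.03 0;0 0 -0.06 0;0 0 -0.09 0;0 0 -0.115 0;0 0 -0.128 0;0 0 -0.133 0;0 0 -0.133 0"

```text
time: 7.35
tool_pos: [466.8, -173.2, 150.0]
orientation: [0.0, 0.474, 0.88, 0.0]
wrist_force: [0.1, -0.0, -2.0]
grip_width: 13.1
```

Run:
```python
from h import *
o=get_obs(); print(o['grip_width'],o['wrist_force'],o['torque'])
p=read_camera('wrist'); save(p,'w3')
go([485,110,150],169)
```

```text
13.080773442332374 [ 0.13104952 -0.03769975 -1.98881892] [-0.03405894 -0.01481428  0.0078807 ]
tcp [ 466.6 -173.2  149.7] yaw 123.41 z [-3.e-04  2.e-04 -1.e+00] t 7.4 -> d [ 2.263e-01  1.712e-01 -2.000e-04] spin -0.5066 rows>= 4.540163785104046 4.2610887714929975
```

View pics/w3.png

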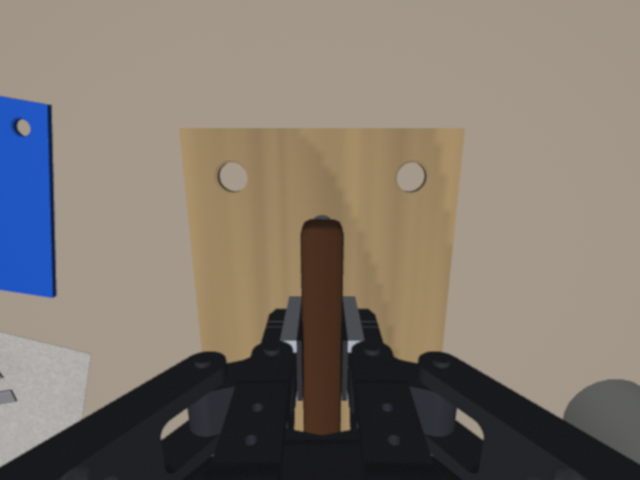

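The cover is held, and the holes sit at the same pixels as before the lift, so it hasn't slipped. I'll stop beside the box with the wrist camera before going over it.

Run:
```python
from h import *
go([466,-20,190],169)
```

```text
tcp [ 466.6 -173.2  149.7] yaw 123.41 z [-3.e-04  2.e-04 -1.e+00] t 7.4 -> d [ 0.1282  0.0838 -0.0403] spin -0.5066 rows>= 2.534009663406246 4.2610887714929975
```

>>> apply_moves:
  commands: "0.01 0.007 -0.01 -0.06;0.03 0.02 -0.02 -0.14;0.055 0.036 -0.03 -0.23;0.08 0.053 -0.04 -0.32;0.1 0.068 -0.04 -0.4;0.118 0.078 -0.04 -0.46;0.126 0.083 -0.04 -0.5;0.128 0.084 -0.04 -0.507"

```text
time: 8.4
tool_pos: [466.1, -20.0, 189.4]
orientation: [-0.0, 0.095, 0.995, 0.0]
wrist_force: [-0.3, -0.3, -2.7]
grip_width: 12.7
```

Run:
```python
from h import *
p=read_camera('wrist'); save(p,'w4')
for l,z in [('insert_a',70),('hole_a',get_obs()['tool_pos'][2]-12.3)]:
    for t in tip_of(l,p):
        X=onz(p,*t['at'],z); print(l,np.round(t['at'],1),np.round(X[:2],1),round(t['conf'],2))
p=read_camera('wrist')
for l,z in [('insert_a',70),('hole_a',get_obs()['tool_pos'][2]-12.3)]:
    for t in tip_of(l,p):
        X=onz(p,*t['at'],z); print(l,np.round(t['at'],1),np.round(X[:2],1),round(t['conf'],2))
go([466,-20,190],169)
```

```text
insert_a [541.4 314. ] [551.7 130.3] 0.95
insert_a [618.6 163.7] [450.  183.8] 0.93
insert_a [514.5 163.7] [436.9 115.9] 0.59
hole_a [409.  176.8] [416.2  24.7] 0.84
insert_a [515.4 160.4] [435.4 115.9] 0.95
insert_a [540.5 311.3] [549.9 128.8] 0.63
insert_a [621.4 163.4] [450.8 185. ] 0.63
hole_a [232.7 177.8] [403.5 -44.6] 0.89
hole_a [412.1 176.6] [416.6  25.3] 0.81
hole_a [509.  217.7] [440.6  62. ] 0.65
tcp [466.3 -20.6 189.7] yaw 168.95 z [-4.e-04 -0.e+00 -1.e+00] t 8.7 -> d [ 0.0004  0.0006 -0.0003] spin -0.0005 rows>= 0.012046417677168037 0.004432425172688446
```

View pics/w4.png

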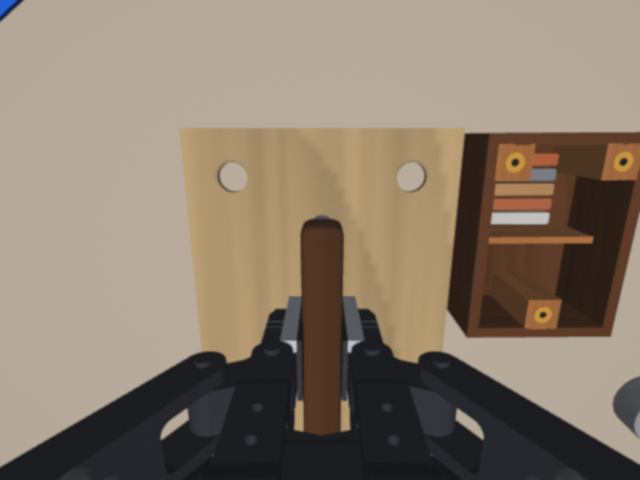

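The inserts show clearly at about (515,162), (624,161) and (543,315). I'll refine them by colour centroid.

```bash
cat > fit.py <<'E'
from h import *
M=np.array([[56,0],[-56,36],[-56,-36]])
def rigid(A):
    c=A.mean(0); m=M.mean(0); H=(M-m).T@(A-c); th=np.arctan2(H[0,1]-H[1,0],H[0,0]+H[1,1])
    Rm=np.array([[np.cos(th),-np.sin(th)],[np.sin(th),np.cos(th)]])
    t=c-Rm@m; res=A-(M@Rm.T+t); return t,np.degrees(th),res
def blob(mask,u,v,r=14):
    s=np.zeros(mask.shape,np.uint8); s[int(v)-r:int(v)+r+1,max(0,int(u)-r):int(u)+r+1]=1
    m=mask&(s>0); ys,xs=np.nonzero(m)
    cs,_=cv2.findContours(m.astype(np.uint8),cv2.RETR_EXTERNAL,cv2.CHAIN_APPROX_NONE)
    c=max(cs,key=cv2.contourArea); mo=cv2.moments(cv2.convexHull(c)); return mo['m10']/mo['m00'],mo['m01']/mo['m00'],len(xs)
E
python3 - <<'E'
from fit import *
p=read_camera('wrist'); im=p['image'].astype(int); hsv=cv2.cvtColor(p['image'],cv2.COLOR_RGB2HSV)
for u,v in [(543,315),(515,162),(624,161)]: print(im[v-8:v+9:2,u].tolist())
gold=(hsv[...,0]>16)&(hsv[...,0]<32)&(hsv[...,1]>140)&(hsv[...,2]>140)
P=[]
for u,v in [(543,315),(624,161),(515,162)]:
    a=blob(gold,u,v); print(np.round(a,1)); P.append(onz(p,a[0],a[1],70)[:2])
P=np.array(P); print(P.round(1)); t,th,r=rigid(P); print(t,th,r.round(2))
# holes: table-like colour (low saturation) within plate
zt=get_obs()['tool_pos'][2]-12.3
low=hsv[...,1]<75
Q=[]
for u,v in [(233,177),(411,177)]:
    a=blob(low,u,v,20); print(np.round(a,1)); Q.append(onz(p,a[0],a[1],zt-1)[:2])
Q=np.array(Q); o=get_obs(); y=np.radians(yaw()); X=np.array([np.cos(y),np.sin(y)]); Y=np.array([np.sin(y),-np.cos(y)])
for q in Q: d=q-o['tool_pos'][:2]; print('hole in tool',d@X,d@Y)
E
```

```text
[[191, 142, 62], [194, 145, 64], [114, 87, 46], [36, 35, 38], [48, 42, 38], [157, 119, 56], [198, 148, 64], [185, 134, 64], [161, 107, 62]]
[[200, 149, 64], [188, 141, 62], [100, 79, 48], [38, 38, 41], [35, 37, 40], [74, 61, 44], [178, 134, 61], [199, 148, 64], [194, 142, 64]]
[[199, 148, 65], [184, 138, 61], [91, 71, 44], [35, 35, 38], [33, 35, 38], [80, 63, 41], [180, 135, 60], [199, 149, 65], [191, 140, 63]]
[543.4 313.4 187. ]
[623.5 160.2 263. ]
[515.4 161.2 262. ]
[[552.2 131.1]
 [449.  186.5]
 [435.9 116.1]]
[497.36919332 141.16120793] -10.446378041836631 [[-0.27  0.07]
 [ 0.13 -0.22]
 [ 0.14  0.15]]
[232.9 176.5 697. ]
[410.3 176.5 697. ]
hole in tool 57.4358847695397 -35.640932664303875
hole in tool 57.51277701669177 35.06454211353173
```

Run:
```python
from h import *
go([498.6,141.3,130],169.55)
```

```text
tcp [466.3 -20.5 189.7] yaw 168.97 z [-3.e-04  0.e+00 -1.e+00] t 8.75 -> d [-0.0007  0.165   0.0597] spin -0.0065 rows>= 2.8078605252059403 0.05454655263607837
```

>>> apply_moves:
  commands: "0 0.012 0 -0.006;0 0.04 0 -0.006;0 0.075 0 -0.006;0 0.11 0.01 -0.006;-0.0007 0.14 0.025 -0.006;-0.0007 0.156 0.042 -0.006;-0.0007 0.163 0.055 -0.006;-0.0007 0.165 0.06 -0.006"

```text
time: 9.75
tool_pos: [498.2, 141.5, 129.1]
orientation: [-0.001, 0.091, 0.996, -0.0]
wrist_force: [0.1, 0.1, -2.6]
grip_width: 12.9
```

Run:
```python
from h import *
go([498.6,141.3,100],169.55)
for n in ['scene','side','wrist']:
    p=read_camera(n); save(p,n+'5')
    if n=='wrist': continue
    for l,z in [('hole_a',get_obs()['tool_pos'][2]-12.3),('insert_a',70)]:
        for t in tip_of(l,p): print(n,l,np.round(t['at'],1),np.round(onz(p,*t['at'],z)[:2],1),round(t['conf'],2))
```

```text
tcp [498.2 141.5 129.1] yaw 169.54 z [-1.3e-03 -2.0e-04 -1.0e+00] t 9.75 -> d [-0.0005 -0.0001  0.0291] spin -0.0001 rows>= 0.46497507898826307 0.0009480743237123899
scene hole_a [322.2 184.1] [453.6 105. ] 0.97
scene hole_a [368.3 194.8] [557.7 120. ] 0.8
scene hole_a [147.9 275.1] [ 371.4 -328.8] 0.72
scene hole_a [114.  268.6] [ 309.4 -347.7] 0.69
scene hole_a [103.4 309.3] [ 376.3 -431.5] 0.59
scene hole_a [341.5 168.1] [451.4 191. ] 0.55
scene insert_a [316.2 196. ] [428.1 122.6] 0.93
scene insert_a [339.8 183. ] [442.1 202.5] 0.9
scene insert_a [368.4 212.4] [557.9 126.3] 0.68
side hole_a [351.5 300.2] [451.8 190.1] 0.97
side hole_a [362.8 270.4] [435.2 121.9] 0.88
side hole_a [448.6 201.8] [268.4 -78.9] 0.86
side hole_a [435.5 174.4] [ 287.8 -169.6] 0.72
side hole_a [359.6 283.5] [439.7 152.6] 0.71
side hole_a [294.7 273.3] [553.2 138.1] 0.67
side hole_a [472.1 191.7] [ 217.3 -115.4] 0.57
side insert_a [360.8 285.2] [436.8 114.8] 0.74
side insert_a [298.5 287. ] [549.8 128.2] 0.63
side insert_a [350.  313.9] [453.3 181.7] 0.57
```

View pics/side5.png

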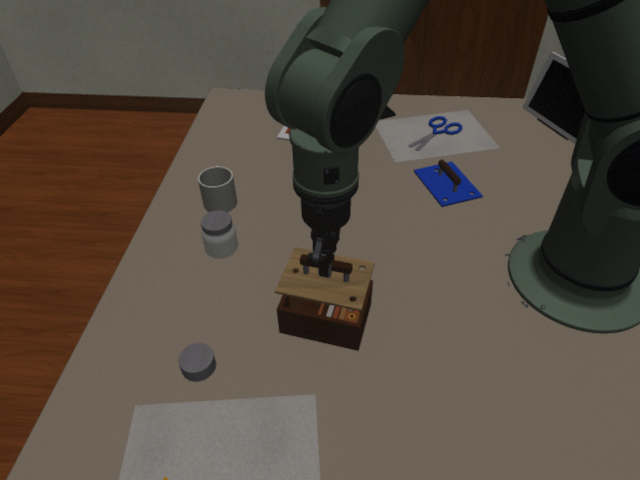

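View pics/wrist5.png

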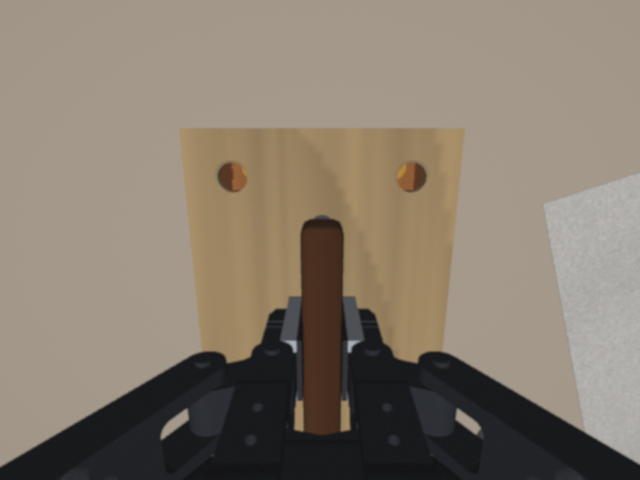

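The cover is over the box with the single-hole end over the single insert, and the holes show partly over the posts. I'll go down to about 12 mm above it.

>>> apply_moves:
  commands: "0 0 0.004 0;0 0 0.01 0;-0.0004 0 0.017 0;-0.0004 0 0.023 0;-0.0004 0 0.027 0;-0.0004 0 0.0295 0;-0.0004 0 0.0295 0;-0.0004 0 0.0295 0"

```text
time: 11.1
tool_pos: [499.3, 140.8, 100.8]
orientation: [0.0, 0.092, 0.996, 0.0]
wrist_force: [0.5, 0.1, -2.3]
grip_width: 12.7
```

Run:
```python
from h import *
go([498.6,141.3,99.5],169.55); print(get_obs()['wrist_force'])
ims=[]
for n in ['scene','side','wrist']:
    p=read_camera(n); save(p,n+'6')
    b={'scene':(290,150,410,240),'side':(260,240,380,330),'wrist':(180,110,480,210)}[n]
    ims.append(cv2.resize(p['image'][b[1]:b[3],b[0]:b[2],::-1],(400,300) if n!='wrist' else (800,267),interpolation=cv2.INTER_CUBIC))
    for k in range(2 if n!='wrist' else 1):
        for t in tip_of('hole_a',p):
            X=onz(p,*t['at'],get_obs()['tool_pos'][2]-12.3)[:2]
            if X[1]>50: print(n,np.round(t['at'],1),X.round(1),round(t['conf'],2))
        if k==0 and n!='wrist': p=read_camera(n)
cv2.imwrite('pics/c6.png',np.vstack([np.hstack(ims[:2]),ims[2]]))
```

```text
tcp [499.3 140.8 100.8] yaw 169.47 z [ 6.e-04 -0.e+00 -1.e+00] t 11.1 -> d [0.0008 0.0004 0.0013] spin -0.0009 rows>= 0.02517022003662731 0.007901959297703768
[ 0.46689692  0.10929673 -2.31143589]
scene [342.5 180.3] [457.  187.9] 0.94
scene [367.7 205.6] [556.8 122.7] 0.8
scene [455.9 225.6] [742.7 153.2] 0.74
scene [319.6 193.6] [445.3 108.8] 0.58
scene [319.7 192.3] [442.5 113.7] 0.95
scene [341.2 182.2] [458.9 178.8] 0.91
scene [365.3 209.8] [560.6 105.1] 0.66
side [293.5 282.6] [557.3 134.3] 0.94
side [353.7 308.4] [447.5 183.7] 0.7
side [293.2 283. ] [557.7 135.2] 0.94
side [351.3 309.1] [451.5 185.5] 0.68
side [362.5 281.3] [434.4 121.3] 0.64
wrist [409.2 175.8] [448.6 185.3] 0.63
wrist [235.6 176. ] [436.2 117.7] 0.61
```

View pics/c6.png

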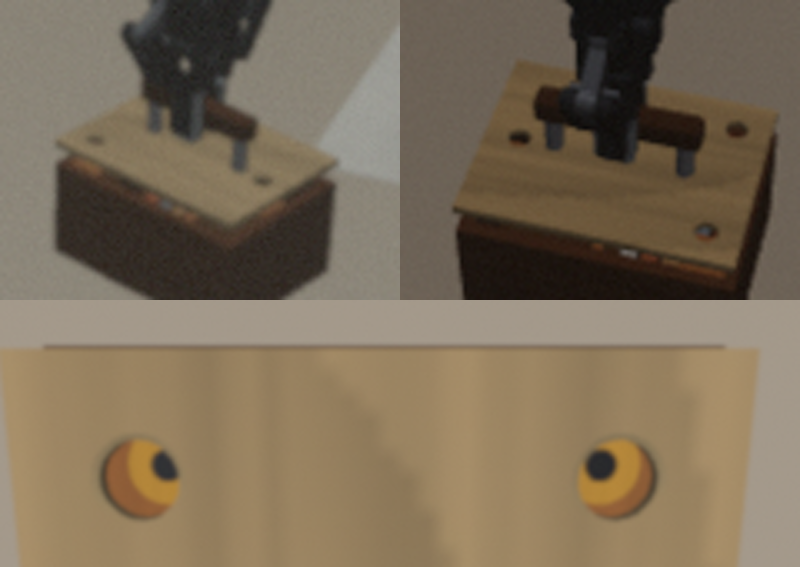

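Through the wrist camera, both of the two-end inserts show within their holes, with bores at about (242,172) and (405,172). I'll measure the offset in that one camera.

```bash
cat > rel.py <<'E'
from fit import *
def rel(p,tz):
    hsv=cv2.cvtColor(p['image'],cv2.COLOR_RGB2HSV); g=cv2.cvtColor(p['image'],cv2.COLOR_RGB2GRAY)
    y=np.radians(yaw()); X=np.array([np.cos(y),np.sin(y)]); Y=np.array([np.sin(y),-np.cos(y)])
    big=cv2.resize(p['image'][145:210,200:445,::-1],None,fx=3.2,fy=3.2,interpolation=cv2.INTER_CUBIC)
    return big,X,Y
E
python3 - <<'E'
from rel import *
o=get_obs(); tz=o['tool_pos'][2]
p=read_camera('wrist'); big,X,Y=rel(p,tz); im=p['image'].astype(int)
sat=cv2.cvtColor(p['image'],cv2.COLOR_RGB2HSV)[...,1]
D=[];I=[];Hh=[]
for (u0,v0) in [(232.5,176.4),(411.4,176.4)]:
    s=(np.hypot(*np.meshgrid(np.arange(640)-u0,np.arange(480)-v0))<13)
    # bore dark & bluish-grey
    dark=s&(im.sum(2)<170)&(abs(im[...,0]-im[...,2])<15)
    ys,xs=np.nonzero(dark); w=(170-im.sum(2))[dark]; b=(np.average(xs,weights=w),np.average(ys,weights=w))
    s=(np.hypot(*np.meshgrid(np.arange(640)-u0,np.arange(480)-v0))<22)
    hole=s&((sat>140)|(im.sum(2)<220))
    cs,_=cv2.findContours(hole.astype(np.uint8),cv2.RETR_EXTERNAL,cv2.CHAIN_APPROX_NONE)
    e,rad=cv2.minEnclosingCircle(max(cs,key=cv2.contourArea))
    i=onz(p,b[0],b[1],69.5)[:2]; h=onz(p,e[0],e[1],tz-12.5)[:2]
    print('bore',np.round(b,1),len(xs),'hole',np.round(e,1),round(rad,1),'insert-hole tool x,y',((i-h)@X).round(2),((i-h)@Y).round(2), i.round(1),h.round(1))
    I.append(i);Hh.append(h)
print('sep',np.linalg.norm(I[0]-I[1]),np.linalg.norm(Hh[0]-Hh[1]))
for q in (I,Hh):
    d=q[1]-q[0]; print('line angle', np.degrees(np.arctan2(d[1],d[0]))-90)
go([498.6,141.3,99.5],169.55); print(get_obs()['time'])
E
```

```text
bore [241.2 172.3] 41 hole [232.3 177.1] 14.6 insert-hole tool x,y -0.0 -0.24 [436.4 116. ] [436.4 116.2]
bore [404.9 171.6] 70 hole [410.5 176.5] 14.6 insert-hole tool x,y 0.09 1.6 [449.2 187.4] [449.  185.8]
sep 72.52497558992843 70.68989608801193
line angle -10.209307080514606
line angle -10.274347278864084
tcp [499.2 140.8 100.7] yaw 169.46 z [ 4.e-04 -0.e+00 -1.e+00] t 11.65 -> d [0.0007 0.0004 0.0012] spin -0.001 rows>= 0.022897781426006056 0.008185711402923146
11.65
```

>>> apply_moves:
  commands: "0 0.0004 0.0004 0;0 0.0008 0.0008 0;0 0.0008 0.0008 0;0 0.0008 0.0008 0;0 0.0008 0.0008 0;0 0.0008 0.0008 0;0 0.0008 0.0008 0;0 0.0008 0.0008 0"

```text
time: 12.65
tool_pos: [499.4, 141.6, 99.9]
orientation: [0.0, 0.092, 0.996, 0.0]
wrist_force: [-0.8, -0.1, -3.3]
grip_width: 13.5
```

Run:
```python
from rel import *
p=read_camera('wrist'); big,X,Y=rel(p,0); cv2.imwrite('pics/w7.png',big)
for k in range(2):
    o=get_obs();print(o['tool_pos'].round(2),yaw().round(2),o['joint_velocities'].round(4).tolist()); s=read_camera('side')
tz=o['tool_pos'][2]
# predicted appearance: bore pixels if aligned, given hole pixels
for u,v in [(232.3,176.6),(410.4,176.6)]:
    h=onz(p,u,v,tz-12.5); print('aligned bore px',np.round(proj(p,[h[0],h[1],69.5]),1))
b=(260,240,380,330); cv2.imwrite('pics/s7.png',cv2.resize(s['image'][b[1]:b[3],b[0]:b[2],::-1],(800,600),interpolation=cv2.INTER_CUBIC))
# side: project expected insert points and hole points
y=np.radians(yaw()+180); c=np.array([np.cos(y),np.sin(y)]);
```

```text
[499.36 141.57  99.9 ] 169.47 [-0.0017, 0.0003, -0.0013, 0.0009, 0.0002, 0.0002, -0.0]
[499.36 141.57  99.9 ] 169.46 [-0.0009, -0.0007, -0.0007, -0.001, -0.0006, 0.0008, 0.0009]
aligned bore px [241.4 172.1]
aligned bore px [401.5 172.1]
```

View pics/w7.png

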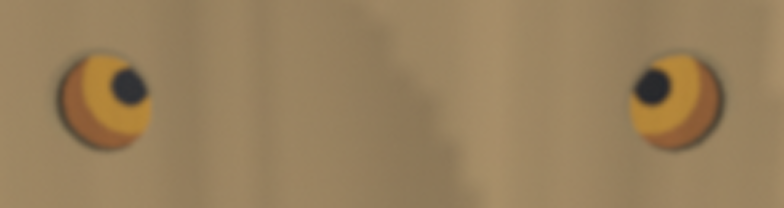

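View pics/s7.png

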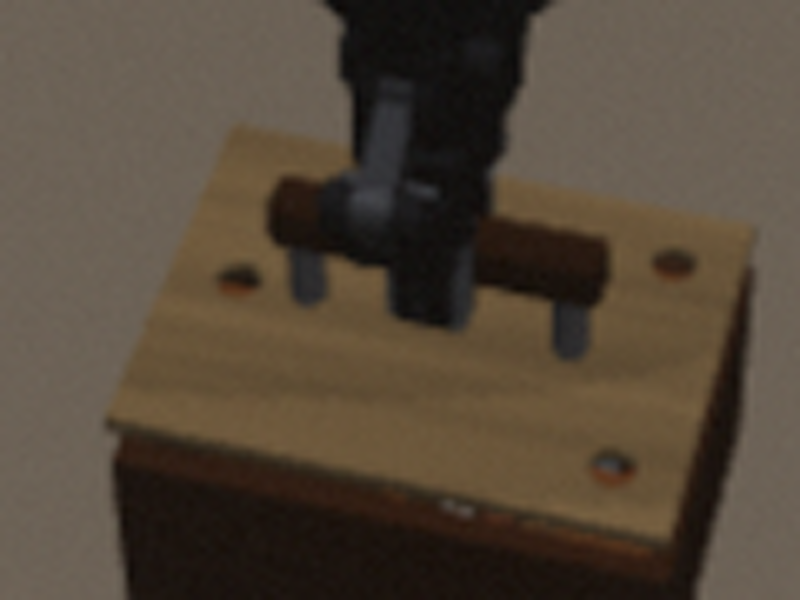

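Run:
```python
from fit import *
p=read_camera('side')
k=120/800
H=[(260+239*k,240+278*k),(260+613*k,240+466*k),(260+674*k,240+264*k)]
I=[(296.3,287.9),(351.8,316.1),(360.8,285.7)]
for zt in (85.5,87.5): 
    print('cover',zt,[np.round(x,2).tolist() for x in rigid(np.array([onz(p,*h,zt-0.5)[:2] for h in H]))])
print('box',[np.round(x,2).tolist() for x in rigid(np.array([onz(p,*h,70)[:2] for h in I]))])
```

```text
cover 85.5 [[498.73, 139.14], -10.65, [[0.16, 0.03], [-0.05, -0.38], [-0.11, 0.35]]]
cover 87.5 [[498.63, 140.83], -10.65, [[-0.06, 0.07], [0.04, -0.51], [0.02, 0.43]]]
box [[498.46, 140.85], -10.57, [[0.05, 0.04], [-0.01, -0.32], [-0.04, 0.28]]]
```

The side camera agrees: cover at (498.6, 140.8) and −10.65°, box at (498.5, 140.9) and −10.57°. I'll hand it in.

Run:
```python
from h import *
o=get_obs(); print(o['tool_pos'],o['grip_width'],o['time']); print(job_done())
```

```text
[499.36078489 141.59971788  99.89817034] 12.556274089328989 12.85
the job is handed in; nothing more can be done
None
```

The plywood cover (not the blue look-alike) is held by its bar about 12 mm above the box, with its single-hole end over the single insert. I handed the job in at 12.85 s of the 43 s limit; no verdict is reported.

**Last checks:**
- **Wrist camera:** I could see inserts b and c through their holes, within about 0.5–1 mm of centred. The bar hid hole_a from this camera.
- **Side camera:** the fitted cover and box poses agreed to about 0.2 mm and 0.1°. That fit includes hole_a, and it assumes the plate's top is at 87.5 mm.
- **Hold:** the arm was at rest, the fingers were closed on the bar (12.6 mm opening), and the wrist force was only the cover's weight. The jar, mug and tin stood clear of the arm's path.

**Disagreements:**
- The network put hole_a about 5–7 mm off in the side and scene views. I set that aside because I read the hole's position directly in the enlarged side picture.
- The spacing of the holes in the wrist view suggested the cover could be up to about 3 mm lower than I worked out. Even then the gap would be about 9.5–10 mm, well inside the 4–20 mm limit. In that case the side view would put the cover up to about 1.7 mm off sideways, still inside 4 mm.

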